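# Park the four trams on their own lengths of track

## Robot

A 7-joint arm with a two-finger parallel gripper is mounted at the origin on the work surface. World frame = base frame: x ahead of the robot, y to its left, z up, the work surface at z = 0. Lengths are in m, angles in degrees, forces in N, time in s.
With the tool pointing down it reaches from about 0.425 to 0.875 m from the base axis. Payload 4.7 kg.
Tool frame: the origin (TCP) lies at the very end of the fingers, on their centre line; the grasp point (between the pads) lies 19 mm behind it; z points along the fingers, x is the direction in which the jaws open and shut, and the axes are right-handed (so a half turn about z gives the same grasp; the last joint's range is limited). The gripper opens to 87 mm and grips with 3 to 60 N. Pads are 19 mm wide; open, the fingers measure 117 mm over their backs; the gripper's body (75 mm by 190 mm) begins 51 mm behind the grasp point.
Start: joints at [-76.312, 18.392, -4.016, 83.108, 1.295, 78.541, -3.26], TCP at [0.145, 0.634, 0.223] pointing down, gripper open.
Joint ranges: [-163.93, 163.93], [-17.29, 119.83], [-79.2, 71.16], [3.27, 140.29], [-89.18, 269.18], [5.43, 117.66], [-154.24, 154.24]. Speed limits (degrees/s): [147.25, 147.25, 180, 180, 180, 180, 180].

## Interface

Orientations are given as [roll, pitch, yaw] about the fixed x, y, z axes, in that order (R = Rz(yaw) Ry(pitch) Rx(roll)).
In Python, from cell import sensors, vision, env gives the robot as it stands.
- The arm moves only by the shell command python3 -m inch 'ROWS' [OPENING] [FORCE]. ROWS is a JSON object of lists of equal length, an entry for each row: "dp": the shift along the tool's x, y, z in m, a list of three; "turn": the turn about the tool's z in degrees. A call has 1 to 8 rows; each row shifts and turns the commanded pose from where the row before left it, along the tool's axes as they then stand; what a row does not reach is not made up. A row lasts 1/8 s, in which the tool goes at most 62.5 mm and 10.7 degrees, less where a joint would pass 70% of its speed; a pose out of reach is approached as far as the arm can. A call is refused whole if a number of a shift passes 0.0625 or a number of a turn 10.7, either way. A call with a gripper value outside its range is refused whole. OPENING is the closure, from -1 (fully open) to 1 (shut), set as the call begins (- or left out, the last holds). The fingers move at their own pace and stop on an object; FORCE is the grip in N (left out, the last holds). Time passes only in rows, so rows that do not move let the fingers close. It gives the time, the measured TCP pose, the force and the opening at its end, in the units of the state.
- sensors.get_obs(): the state, without advancing time (a new reading comes with each control period).
- vision.read_camera(name): name is "side" or "top" or "wrist"; returns the picture (480x640x3 uint8, blue, green, red); there is no depth.
- vision.get_calibration(name): a dict with "K" (3x3 intrinsics, pixels), "pose" (4x4, takes a point from camera to world coordinates). Camera axes: x right, y down, z forward; pixel columns grow to the right and rows downward; lengths in m; the calibration is good to about 2 mm. The wrist camera is an equidistant fisheye: a pixel r from the principal point sees the ray r / f radians off the axis. A picture is of the moment at which its call begins: read the wrist's pose just before it. get_calibration takes no time and is no camera call; for the wrist camera it gives the pose at the moment of the call.
- env.sign_off(): hands the job in, once; it reports no verdict.
The state is a dict: "time_s": time; "qpos": joint angles; "joint_velocities": joint speeds; "effort": joint torques, N m; "tool_pos": TCP position; "tool_rot": TCP orientation; "force": force on the tool from outside, world axes, zero at the start; "wrist_torque": the same for the moment, N m; "grip_width": finger opening in m.
Only numpy, scipy, OpenCV 4.12 (cv2) and the standard library are available. Lean on these libraries where they do the work, as an engineer would, in place of code of your own. Each camera call takes 0.05 s, during which the arm holds its last target.

## Task

Pick the four silver trams out of the toys on the train table and park each one upright on the wooden track piece of matching length on the lower deck of the white tiers (the shortest tram on the shortest track, and so on up to the longest), centred on it and lined up with its rails; which end leads does not matter. Leave the ceramic fir tree and the wooden wagon on the table standing where they are.

Things in the scene. Friction and masses are not known exactly. Their poses are not given: they have to be found in the camera images.
- tram1_mid (a point): centre, half-way up, of the loose silver plastic tram of one section: a box 50 mm long (its x axis), 32 mm wide (y), 44 mm high (z up), with dark window bands; this point is 22 mm above its flat underside. It starts upright on the table; either way round is the same. Grasp it across its 32 mm width
- tram2_mid (a point): centre, half-way up, of the loose silver plastic tram of two sections: a box 78 mm long (its x axis), 32 mm wide (y), 44 mm high (z up), with dark window bands and dark joints between sections; this point is 22 mm above its flat underside. It starts upright on the table; either way round is the same. Grasp it across its 32 mm width
- tram3_mid (a point): centre, half-way up, of the loose silver plastic tram of three sections: a box 106 mm long (its x axis), 32 mm wide (y), 44 mm high (z up), with dark window bands and dark joints between sections; this point is 22 mm above its flat underside. It starts upright on the table; either way round is the same. Grasp it across its 32 mm width
- tram4_mid (a point): centre, half-way up, of the loose silver plastic tram of four sections: a box 134 mm long (its x axis), 32 mm wide (y), 44 mm high (z up), with dark window bands and dark joints between sections; this point is 22 mm above its flat underside. It starts upright on the table; either way round is the same. Grasp it across its 32 mm width
- track1: fixed wooden track piece for the 50 mm tram: a plate 66 mm long (its x axis), 46 mm wide (y), 6 mm thick, with sleepers and two steel rails drawn on its flat top, lying on the lower deck of the white acrylic tiers, whose top is 50 mm above the table; the four lie side by side 100 mm apart. Origin: centre of its underside, so the running surface is 6 mm above it (the tram's centre then stands 28 mm above it)
- track2: fixed wooden track piece for the 78 mm tram: a plate 94 mm long (its x axis), 46 mm wide (y), 6 mm thick, with sleepers and two steel rails drawn on its flat top, lying on the lower deck of the white acrylic tiers, whose top is 50 mm above the table; the four lie side by side 100 mm apart. Origin: centre of its underside, so the running surface is 6 mm above it (the tram's centre then stands 28 mm above it)
- track3: fixed wooden track piece for the 106 mm tram: a plate 122 mm long (its x axis), 46 mm wide (y), 6 mm thick, with sleepers and two steel rails drawn on its flat top, lying on the lower deck of the white acrylic tiers, whose top is 50 mm above the table; the four lie side by side 100 mm apart. Origin: centre of its underside, so the running surface is 6 mm above it (the tram's centre then stands 28 mm above it)
- track4: fixed wooden track piece for the 134 mm tram: a plate 150 mm long (its x axis), 46 mm wide (y), 6 mm thick, with sleepers and two steel rails drawn on its flat top, lying on the lower deck of the white acrylic tiers, whose top is 50 mm above the table; the four lie side by side 100 mm apart. Origin: centre of its underside, so the running surface is 6 mm above it (the tram's centre then stands 28 mm above it)
- fir_mid (a point): centre, half-way up, of the loose ceramic fir tree standing on the table: 54 mm across, 88 mm high
- wagon_mid (a point): centre, half-way up, of the loose open wooden wagon standing on the table: 80 mm long (x), 36 mm wide (y), 37 mm high
Things that resemble listed ones, but are neither listed nor needed, are in the scene too. What is shaped like the part that bears tram3_mid but purple is not meant.

How it is judged (in metres and radians):
At the end, for the whole second after the job is handed in: each tram stands released, at rest and upright (within 0.15 rad) on the track piece of its own length, its centre within 14 mm of the track's centre seen from above, its length within 0.2 rad of the track's; the fir tree and the wagon on the table are within 30 mm of where they started (horizontal distance between tram1_mid and track1 below 0.014 m and angle between the x axis of tram1_mid and the x axis of track1, either way round below 0.2 rad and z of tram1_mid in the frame of track1 between 0.022 and 0.034 m and angle between each of tram1_mid, tram2_mid, tram3_mid, tram4_mid's own z axis and vertical below 0.15 rad and linear speed of each of tram1, tram2, tram3, tram4 below 0.02 m/s and horizontal distance between tram2_mid and track2 below 0.014 m and angle between the x axis of tram2_mid and the x axis of track2, either way round below 0.2 rad and z of tram2_mid in the frame of track2 between 0.022 and 0.034 m and horizontal distance between tram3_mid and track3 below 0.014 m and angle between the x axis of tram3_mid and the x axis of track3, either way round below 0.2 rad and z of tram3_mid in the frame of track3 between 0.022 and 0.034 m and horizontal distance between tram4_mid and track4 below 0.014 m and angle between the x axis of tram4_mid and the x axis of track4, either way round below 0.2 rad and z of tram4_mid in the frame of track4 between 0.022 and 0.034 m and distance of each of fir_mid, wagon_mid from where it was at the start of the episode below 0.03 m); the robot touches nothing.
It fails at once if the ceramic fir tree is shifted by more than 30 mm or knocked over (distance of fir_mid from where it was at the start of the episode above 0.03 m or angle between fir_mid's own z axis and vertical above 0.5 rad).
It fails at once if the wooden wagon is shifted by more than 30 mm or knocked over (distance of wagon_mid from where it was at the start of the episode above 0.03 m or angle between wagon_mid's own z axis and vertical above 0.5 rad).
It also fails if it takes over 122 s, if anything falls off the work surface, if the arm or the gripper's body presses on something with over 40 N, if the wrist force passes 120 N, or if a joint passes its speed limit or range.

## Working session

There is one attempt and no reset: what is moved stays moved. The work goes in short steps, Python scripts to look and compute and a shell command to move; the robot and the scene stay as the last step left them, time stands still between calls to the robot, and variables do not carry over. Pictures are saved under pics/ and viewed, and the job is handed in when it is done.

```bash
ls; mkdir -p pics
python3 - <<'E'
from cell import sensors, vision, env
import cv2,numpy as np
for n in ["top","side","wrist"]:
    c=vision.get_calibration(n); print(n,np.round(c["K"],1).tolist(),np.round(c["pose"],3).tolist())
    cv2.imwrite(f"pics/{n}0.png",vision.read_camera(n))
print(sensors.get_obs())
E
```

```text
pics
top [[434.9, 0.0, 322.1], [0.0, 434.9, 238.1], [0.0, 0.0, 1.0]] [[0.083, -0.973, 0.214, 0.214], [-0.997, -0.081, 0.02, -0.013], [-0.002, -0.215, -0.977, 0.957], [0.0, 0.0, 0.0, 1.0]]
side [[580.3, 0.0, 319.0], [0.0, 580.3, 240.4], [0.0, 0.0, 1.0]] [[0.79, -0.396, 0.469, -0.274], [-0.613, -0.515, 0.599, -0.881], [0.004, -0.761, -0.649, 1.035], [0.0, 0.0, 0.0, 1.0]]
wrist [[371.6, 0.0, 319.7], [0.0, 371.6, 240.3], [0.0, 0.0, 1.0]] [[0.224, 0.935, 0.277, 0.069], [0.975, -0.214, -0.065, 0.652], [-0.002, 0.284, -0.959, 0.383], [0.0, 0.0, 0.0, 1.0]]
{'time_s': 0.15, 'qpos': array([-76.31225169,  18.42973212,  -4.01577266,  83.15781999,
         1.29330151,  78.54135037,  -3.26195596]), 'joint_velocities': array([ 0.04458374, -0.15703689,  0.03499061, -0.21806785, -0.00433206,
        0.09073051, -0.05713166]), 'effort': array([ 2.22553922e-04, -4.91791177e+01, -4.04400537e-01, -3.12877893e+01,
       -6.39886432e-02,  4.03732946e-02,  1.36442623e-04]), 'tool_pos': array([0.144831  , 0.63323469, 0.22171692]), 'tool_rot': array([1.79996702e+02, 8.37799863e-02, 7.71195543e+01]), 'force': array([ 0.52478974, -0.21704136,  0.35643344]), 'wrist_torque': array([ 0.01785392, -0.02460954,  0.04751035]), 'grip_width': 0.08720320723663183}
```

View pics/top0.png

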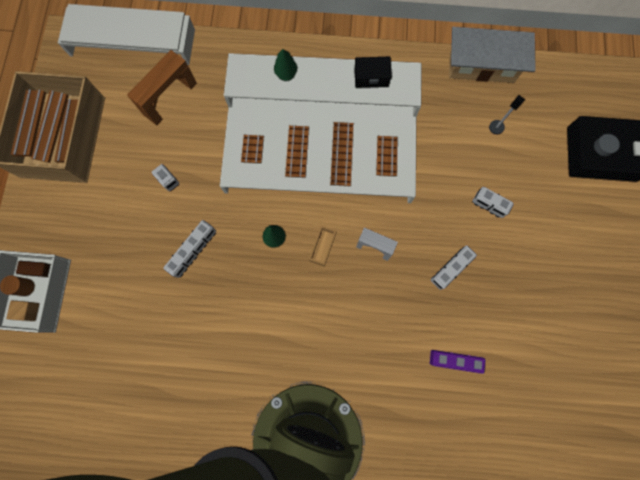

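View pics/side0.png

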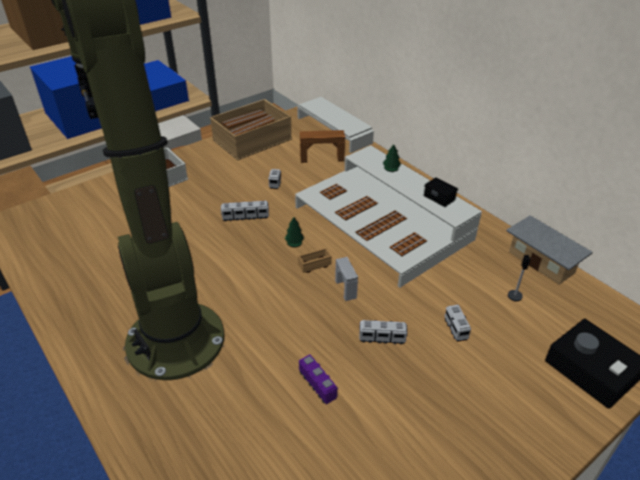

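View pics/wrist0.png

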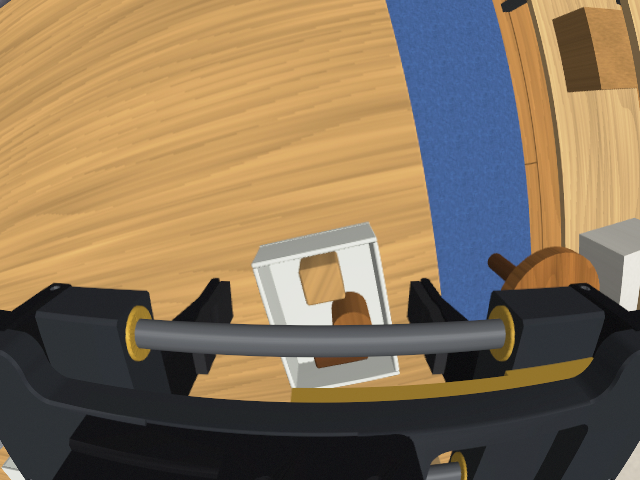

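Run:
```python
import cv2,numpy as np
im=cv2.imread("pics/top0.png")
a=cv2.resize(im[150:290,140:240],None,fx=4,fy=4,interpolation=cv2.INTER_CUBIC)
b=cv2.resize(im[150:290,425:525],None,fx=4,fy=4,interpolation=cv2.INTER_CUBIC)
cv2.imwrite("pics/crop1.png",np.hstack([a,b]))
cv2.imwrite("pics/crop2.png",cv2.resize(im[50:250,215:425],None,fx=3,fy=3,interpolation=cv2.INTER_CUBIC)[:600])
```

```text
(no output)
```

View pics/crop1.png

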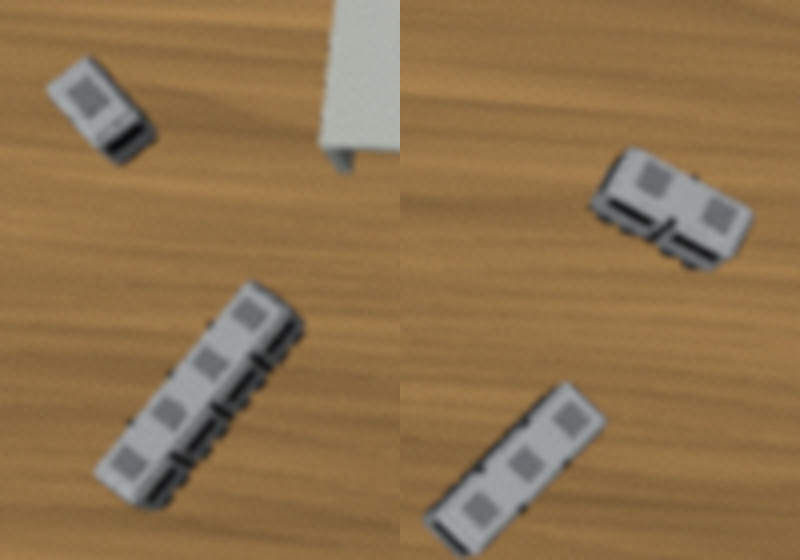

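View pics/crop2.png

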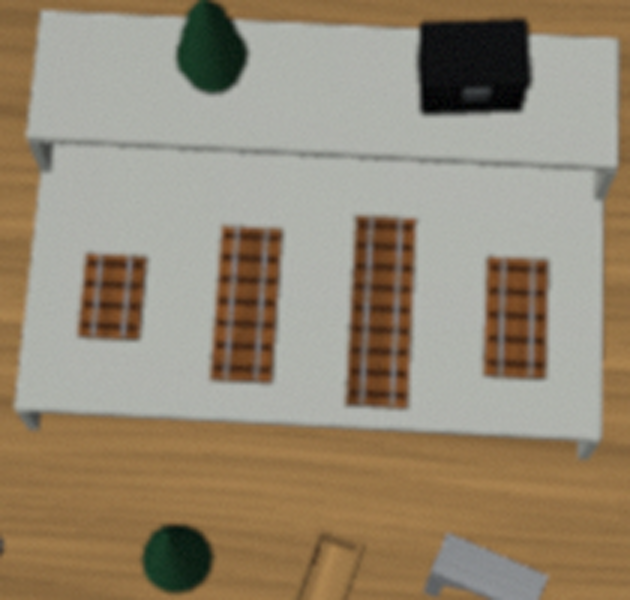

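```bash
cat > h.py <<'E'
import cv2,numpy as np
from cell import vision,sensors,env
def ray(name,uv,z,cal=None):
    c=cal or vision.get_calibration(name);K=np.array(c["K"]);T=np.array(c["pose"])
    uv=np.atleast_2d(np.array(uv,float))
    d=np.c_[(uv[:,0]-K[0,2])/K[0,0],(uv[:,1]-K[1,2])/K[1,1],np.ones(len(uv))]@T[:3,:3].T
    return T[:3,3]+d*((z-T[2,3])/d[:,2])[:,None]
def rect(P):
    (cx,cy),(w,h),a=cv2.minAreaRect((P[:,:2]*1000).astype(np.float32))
    if w<h: w,h=h,w; a+=90
    return round(cx,1),round(cy,1),round(w,1),round(h,1),round((a+90)%180-90,1)
E
python3 - <<'E'
from h import *
im=cv2.imread("pics/top0.png");hsv=cv2.cvtColor(im,cv2.COLOR_BGR2HSV)
roi=np.zeros(im.shape[:2],np.uint8);roi[:,:]=255
tr=((hsv[...,0]<16)&(hsv[...,1]>120)&(np.arange(480)[:,None]<195)&(np.arange(480)[:,None]>110)).astype(np.uint8)
tr[:,:225]=0;tr[:,415:]=0
tr=cv2.morphologyEx(tr,cv2.MORPH_CLOSE,np.ones((5,5)))
cs,_=cv2.findContours(tr,cv2.RETR_EXTERNAL,cv2.CHAIN_APPROX_NONE)
for c in cs:
    if cv2.contourArea(c)>100: print("track",rect(ray("top",c[:,0],.056)))
g=hsv[...,1]<45
v=hsv[...,2]
for (x0,y0,x1,y1) in [(148,160,182,194),(160,215,220,280),(470,183,515,220),(428,243,480,292)]:
    s=np.zeros(im.shape[:2],np.uint8);s[y0:y1,x0:x1]=1
    light=((v>125)&g&(s>0)).astype(np.uint8)
    c=max(cv2.findContours(cv2.morphologyEx(light,cv2.MORPH_CLOSE,np.ones((5,5))),cv2.RETR_EXTERNAL,cv2.CHAIN_APPROX_NONE)[0],key=cv2.contourArea)
    print("tram light",rect(ray("top",c[:,0],.044)), [tuple(np.round(p,1)) for p in cv2.boxPoints(cv2.minAreaRect(c))])
    # squares: mid grey
    hull=cv2.fillPoly(np.zeros_like(s),[cv2.convexHull(c)],1)
    hull=cv2.erode(hull,np.ones((5,5)))
    sq=((v<135)&(hull>0)).astype(np.uint8)
    n,l,st,ce=cv2.connectedComponentsWithStats(sq)
    for i in range(1,n):
        if st[i,4]>4: print("  sq",st[i,4],ce[i].round(1),ray("top",ce[i],.044)[0].round(4))
E
```

```text
track (610.5, -121.0, 91.6, 42.1, 2.7)
track (602.6, 177.3, 62.3, 42.7, 0.9)
track (605.2, 78.1, 119.0, 42.3, 1.8)
track (607.6, -21.9, 146.5, 41.8, 1.5)
tram light (528.1, 372.2, 46.2, 28.2, 47.1) [(np.float32(150.7), np.float32(171.9)), (np.float32(160.7), np.float32(163.6)), (np.float32(173.0), np.float32(178.5)), (np.float32(163.1), np.float32(186.7))]
  sq 61 [161.6 173.9] [0.5308 0.3735 0.044 ]
tram light (370.5, 292.7, 129.3, 26.9, -31.4) [(np.float32(162.4), np.float32(267.9)), (np.float32(201.3), np.float32(219.8)), (np.float32(210.7), np.float32(227.4)), (np.float32(171.8), np.float32(275.5))]
  sq 41 [202.3 228.3] [0.4149 0.2655 0.044 ]
  sq 41 [192.3 240.5] [0.3865 0.2832 0.044 ]
  sq 43 [182.2 253. ] [0.3576 0.3006 0.044 ]
  sq 44 [172.  265.5] [0.3291 0.3181 0.044 ]
tram light (531.2, -363.4, 74.2, 30.9, 64.4) [(np.float32(476.1), np.float32(197.5)), (np.float32(482.3), np.float32(185.9)), (np.float32(513.0), np.float32(202.3)), (np.float32(506.7), np.float32(213.9))]
  sq 45 [487.9 195. ] [ 0.5413 -0.3491  0.044 ]
  sq 46 [504.2 203.8] [ 0.524  -0.3845  0.044 ]
tram light (376.4, -279.6, 103.2, 29.3, -41.1) [(np.float32(433.4), np.float32(278.7)), (np.float32(466.0), np.float32(245.0)), (np.float32(476.1), np.float32(254.9)), (np.float32(443.5), np.float32(288.5))]
  sq 47 [467.4 254.5] [ 0.4046 -0.3057  0.044 ]
  sq 44 [456.1 265.7] [ 0.3785 -0.2822  0.044 ]
  sq 49 [445. 277.] [ 0.3524 -0.2593  0.044 ]
```

```bash
cat > go.py <<'E'
import sys,numpy as np
from scipy.spatial.transform import Rotation as R
from cell import sensors
o=sensors.get_obs(); x,y,z,yaw=map(float,sys.argv[1:5])
p=o["tool_pos"];r=o["tool_rot"]
dy=(r[2]-yaw+180)%360-180
Rn=R.from_euler("xyz",r,degrees=True); Rt=R.from_euler("xyz",[180,0,yaw],degrees=True)
d=np.array([x,y,z])-p
print("t",round(o["time_s"],2),"pos",p.round(4),"rot",r.round(1),"grip",round(o["grip_width"],4),"F",o["force"].round(1))
print("turn",round(dy,1),"| shift before turn",Rn.inv().apply(d).round(4),"| after turn",Rt.inv().apply(d).round(4))
E
python3 go.py 0.5305 0.3735 0.20 136
python3 -m inch '{"dp":[[0,0,0],[0,0,0],[0,0,0],[0,0,0],[0,0,0],[0,0,0]],"turn":[-10,-10,-10,-10,-10,-9]}' -1 30
python3 go.py 0.5305 0.3735 0.15 136
```

```text
t 0.15 pos [0.1448 0.6332 0.2217] rot [1.80e+02 1.00e-01 7.71e+01] grip 0.0872 F [ 0.5 -0.2  0.4]
turn -58.9 | shift before turn [-0.1672  0.4339  0.022 ] | after turn [-0.4579  0.0811  0.0217]
time_s: 0.9
tool_pos: [0.1449, 0.6334, 0.2221]
tool_rot: [-180.0, 0.0, 136.4]
force: [-0.6, -1.3, 0.7]
grip_width: 0.0869
t 0.9 pos [0.1449 0.6334 0.2221] rot [-180.     0.   136.4] grip 0.0869 F [-0.6 -1.3  0.7]
turn 0.4 | shift before turn [-0.4585  0.0776  0.0722] | after turn [-0.4579  0.0809  0.0721]
```

```bash
python3 -m inch '{"dp":[[-0.055,0.01,0],[-0.055,0.01,0],[-0.055,0.01,0],[-0.055,0.01,0],[-0.055,0.01,0.01],[-0.055,0.01,0.02],[-0.055,0.01,0.02],[-0.055,0.01,0.02]],"turn":[0,0,0,0,0,0,0,0]}'
python3 -m inch '{"dp":[[-0.018,0,0],[0,0,0]],"turn":[0,0]}'
python3 go.py 0.5305 0.3735 0.012 136
python3 - <<'E'
from h import *
cv2.imwrite("pics/w1.png",vision.read_camera("wrist"))
E
```

```text
time_s: 1.9
tool_pos: [0.5187, 0.3852, 0.1518]
tool_rot: [180.0, -0.0, 136.1]
force: [0.9, 0.3, 0.2]
grip_width: 0.0869
time_s: 2.15
tool_pos: [0.5313, 0.3727, 0.1524]
tool_rot: [-180.0, -0.0, 136.0]
force: [-0.9, 0.1, -0.2]
grip_width: 0.0869
t 2.15 pos [0.5313 0.3727 0.1524] rot [-180.   -0.  136.] grip 0.0869 F [-0.9  0.1 -0.2]
turn -0.0 | shift before turn [1.100e-03 1.000e-04 1.404e-01] | after turn [1.100e-03 1.000e-04 1.404e-01]
```

View pics/w1.png

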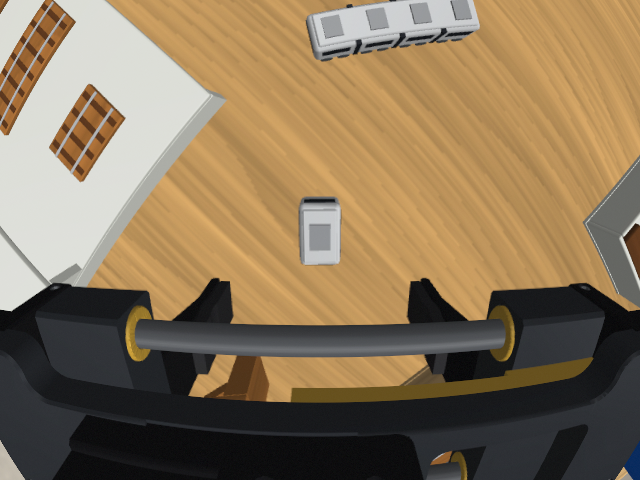

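```bash
cat >> h.py <<'E'
def fray(uv,z):
    c=vision.get_calibration("wrist");K=np.array(c["K"]);T=np.array(c["pose"])
    a=np.array([(uv[0]-K[0,2])/K[0,0],(uv[1]-K[1,2])/K[1,1]]);r=np.hypot(*a)
    d=T[:3,:3]@np.r_[a/r*np.sin(r),np.cos(r)]
    return T[:3,3]+d*((z-T[2,3])/d[2])
E
python3 -c "
from h import *
print(fray((319.5,237),.044),fray((393,14),.044),fray((423,13),.044))"
```

```text
[0.52961145 0.37560366 0.044     ] [0.37333255 0.29063411 0.044     ] [0.35466135 0.30428545 0.044     ]
```

```bash
python3 -m inch '{"dp":[[0.001,0,0.03],[0,0,0.04],[0,0,0.04],[0,0,0.03],[0,0,0]],"turn":[0,0,0,0,0]}'
python3 -m inch '{"dp":[[0,0,0],[0,0,0],[0,0,0],[0,0,0],[0,0,0],[0,0,0]],"turn":[0,0,0,0,0,0]}' 1 30
python3 -m inch '{"dp":[[0,0,-0.02],[0,0,-0.04],[0,0,-0.04],[0,0,-0.04]],"turn":[0,0,0,0]}'
python3 go.py 0.6026 0.1773 0.16 91.5
```

```text
time_s: 2.82
tool_pos: [0.5259, 0.3762, 0.0107]
tool_rot: [-179.8, -0.1, 136.4]
force: [-0.9, 0.3, -0.2]
grip_width: 0.0872
time_s: 3.58
tool_pos: [0.5298, 0.3745, 0.0126]
tool_rot: [180.0, 0.0, 136.1]
force: [0.3, 0.4, -0.1]
grip_width: 0.0352
time_s: 4.08
tool_pos: [0.5299, 0.3747, 0.1555]
tool_rot: [179.9, 0.0, 136.1]
force: [1.2, 0.5, -0.2]
grip_width: 0.032
t 4.08 pos [0.5299 0.3747 0.1555] rot [179.9   0.  136.1] grip 0.032 F [ 1.2  0.5 -0.2]
turn 44.6 | shift before turn [-0.1892 -0.0919 -0.0046] | after turn [-0.1992  0.0675 -0.0045]
```

```bash
python3 -m inch '{"dp":[[0,0,0],[0,0,0],[0,0,0],[0,0,0],[0,0,0]],"turn":[9,9,9,9,8.6]}'
python3 -m inch '{"dp":[[-0.04,0.013,0],[-0.04,0.013,0],[-0.04,0.014,0],[-0.04,0.014,0],[-0.039,0.0135,0],[0,0,0]],"turn":[0,0,0,0,0,0]}'
python3 go.py 0.6026 0.1773 0.069 91.5
python3 - <<'E'
from h import *
cv2.imwrite("pics/w2.png",vision.read_camera("wrist"))
E
```

```text
time_s: 4.7
tool_pos: [0.5299, 0.3748, 0.1541]
tool_rot: [179.9, -0.1, 91.2]
force: [0.3, 0.4, -0.8]
grip_width: 0.0317
time_s: 5.45
tool_pos: [0.6045, 0.172, 0.1543]
tool_rot: [179.9, 0.1, 91.1]
force: [-0.4, 1.0, -0.5]
grip_width: 0.0322
t 5.45 pos [0.6045 0.172  0.1543] rot [1.799e+02 1.000e-01 9.110e+01] grip 0.0322 F [-0.4  1.  -0.5]
turn -0.4 | shift before turn [ 0.0055 -0.002   0.0853] | after turn [ 0.0054 -0.0017  0.0853]
```

View pics/w2.png

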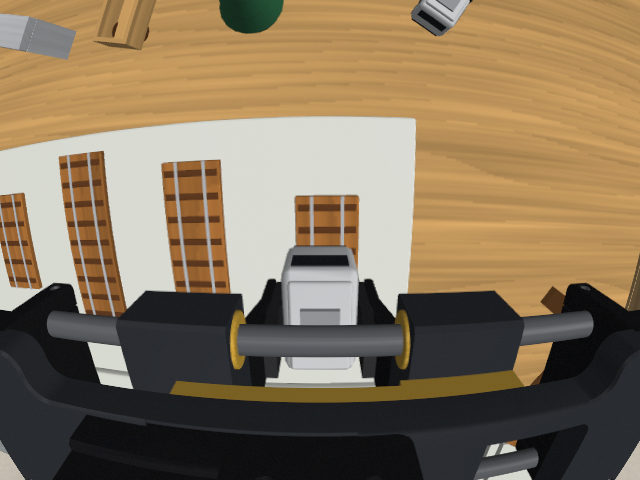

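```bash
python3 -c "
from h import *
print(fray((295,196),.056),fray((358.5,196),.056),fray((162,163),.056),fray((219,160),.056),fray((59,157),.056),fray((102,152),.056))"
python3 -m inch '{"dp":[[0.0055,-0.002,0.02],[0,0,0.03],[0,0,0.02],[0,0,0.012],[0,0,0]],"turn":[0,0,0,0,0]}'
python3 go.py 0.6026 0.1773 0.069 91.5
```

```text
[0.57023257 0.15824314 0.056     ] [0.56919398 0.20322524 0.056     ] [0.5455244 0.0587333 0.056    ] [0.54451925 0.10353318 0.056     ] [ 0.53522101 -0.04101927  0.056     ] [0.53437995 0.00515933 0.056     ]
time_s: 6.12
tool_pos: [0.6004, 0.1838, 0.0706]
tool_rot: [180.0, -0.0, 91.6]
force: [0.5, 0.4, -1.7]
grip_width: 0.0318
t 6.12 pos [0.6004 0.1838 0.0706] rot [180.   -0.   91.6] grip 0.0318 F [ 0.5  0.4 -1.7]
turn 0.1 | shift before turn [-0.0066  0.002   0.0016] | after turn [-0.0066  0.002   0.0016]
```

```bash
python3 -m inch '{"dp":[[0,0,0],[0,0,0]],"turn":[0,0]}'
python3 go.py 0.6026 0.179 0.069 91.5
```

```text
time_s: 6.38
tool_pos: [0.6004, 0.183, 0.0705]
tool_rot: [180.0, -0.0, 91.5]
force: [-0.4, -0.6, -1.0]
grip_width: 0.0321
t 6.38 pos [0.6004 0.183  0.0705] rot [180.   -0.   91.5] grip 0.0321 F [-0.4 -0.6 -1. ]
turn 0.0 | shift before turn [-0.0041  0.0021  0.0015] | after turn [-0.0041  0.0021  0.0015]
```

```bash
python3 -m inch '{"dp":[[-0.0035,0.002,0],[0,0,0.001],[0,0,0.0005],[0,0,0]],"turn":[0,0,0,0]}'
python3 go.py 0.6026 0.179 0.069 91.5
python3 -m inch '{"dp":[[0,0,0],[0,0,0],[0,0,0],[0,0,0]],"turn":[0,0,0,0]}' -0.3
python3 go.py 0.6026 0.179 0.069 91.5
```

```text
time_s: 6.88
tool_pos: [0.6031, 0.1786, 0.0703]
tool_rot: [179.9, 0.0, 91.5]
force: [-0.9, -1.0, 5.2]
grip_width: 0.0319
t 6.88 pos [0.6031 0.1786 0.0703] rot [179.9   0.   91.5] grip 0.0319 F [-0.9 -1.   5.2]
turn -0.0 | shift before turn [ 0.0004 -0.0005  0.0013] | after turn [ 0.0004 -0.0005  0.0013]
time_s: 7.38
tool_pos: [0.6024, 0.1795, 0.0689]
tool_rot: [-180.0, -0.0, 91.5]
force: [0.0, 0.0, -0.3]
grip_width: 0.0553
t 7.38 pos [0.6024 0.1795 0.0689] rot [-180.    -0.    91.5] grip 0.0553 F [ 0.   0.  -0.3]
turn 0.0 | shift before turn [-0.0005  0.0002 -0.0001] | after turn [-0.0005  0.0002 -0.0001]
```

Touched down with 5 N and released. Rising straight up and looking.

```bash
python3 -m inch '{"dp":[[0,0,-0.03],[0,0,-0.04],[0,0,-0.04],[0,0,-0.02],[0,0,0],[0,0,0]],"turn":[0,0,0,0,0,0]}' -1
python3 go.py 0.372 0.2919 0.15 58.5
python3 - <<'E'
from h import *
cv2.imwrite("pics/w3.png",vision.read_camera("wrist"))
E
```

```text
time_s: 8.12
tool_pos: [0.6015, 0.1792, 0.1971]
tool_rot: [-179.8, 0.0, 91.5]
force: [0.5, 0.4, 0.6]
grip_width: 0.0866
t 8.12 pos [0.6015 0.1792 0.1971] rot [-179.8    0.    91.5] grip 0.0866 F [0.5 0.4 0.6]
turn 33.0 | shift before turn [ 0.1188 -0.2263  0.0476] | after turn [-0.0238 -0.2546  0.0471]
```

View pics/w3.png

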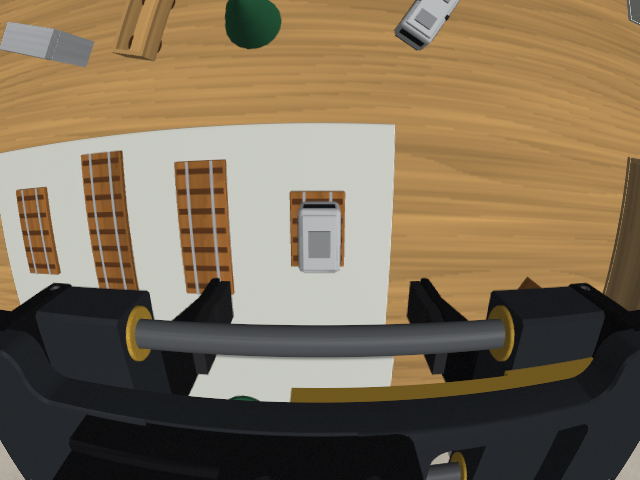

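```bash
python3 -c "
from h import *
print('tram',fray((319.5,244.5),.1))
for p in [(291,191),(344.5,191.5),(291,267),(343,267),(175,161),(226,160),(188,293),(234,292),(82,155),(121,151),(17,190),(46,187),(32,274),(60,273)]: print(p,fray(p,.056)[:2].round(4))"
python3 -m inch '{"dp":[[0,0,0],[0,0,0],[0,0,0],[0,0,0]],"turn":[8.5,8.5,8,8]}'
python3 go.py 0.372 0.2919 0.15 58.5
```

```text
tram [0.60284486 0.18003632 0.1       ]
(291, 191) [0.5709 0.1557]
(344.5, 191.5) [0.5702 0.1997]
(291, 267) [0.6374 0.156 ]
(343, 267) [0.6362 0.2012]
(175, 161) [0.5453 0.0553]
(226, 160) [0.5454 0.1011]
(188, 293) [0.667  0.0588]
(234, 292) [0.6634 0.1039]
(82, 155) [ 0.5353 -0.0439]
(121, 151) [0.5343 0.0013]
(17, 190) [ 0.5653 -0.1418]
(46, 187) [ 0.564  -0.0954]
(32, 274) [ 0.66   -0.1391]
(60, 273) [ 0.6557 -0.0932]
time_s: 8.68
tool_pos: [0.6016, 0.1792, 0.197]
tool_rot: [-179.9, 0.1, 58.3]
force: [0.0, -0.3, 0.5]
grip_width: 0.087
t 8.68 pos [0.6016 0.1792 0.197 ] rot [-1.799e+02  1.000e-01  5.830e+01] grip 0.087 F [ 0.  -0.3  0.5]
turn -0.2 | shift before turn [-0.0248 -0.2545  0.0476] | after turn [-0.0238 -0.2547  0.047 ]
```

```bash
python3 -m inch '{"dp":[[-0.004,-0.042,0],[-0.004,-0.042,0],[-0.004,-0.042,0],[-0.004,-0.042,0],[-0.004,-0.043,0.02],[-0.004,-0.043,0.027],[0,0,0],[0,0,0]],"turn":[0,0,0,0,0,0,0,0]}'
python3 go.py 0.372 0.2919 0.012 58.5
python3 - <<'E'
from h import *
cv2.imwrite("pics/w4.png",vision.read_camera("wrist"))
E
```

```text
time_s: 9.68
tool_pos: [0.3736, 0.291, 0.1515]
tool_rot: [180.0, 0.1, 58.5]
force: [0.3, -1.4, 0.5]
grip_width: 0.087
t 9.68 pos [0.3736 0.291  0.1515] rot [1.80e+02 1.00e-01 5.85e+01] grip 0.087 F [ 0.3 -1.4  0.5]
turn 0.0 | shift before turn [ 1.000e-04 -1.900e-03  1.395e-01] | after turn [-1.000e-04 -1.800e-03  1.395e-01]
```

View pics/w4.png

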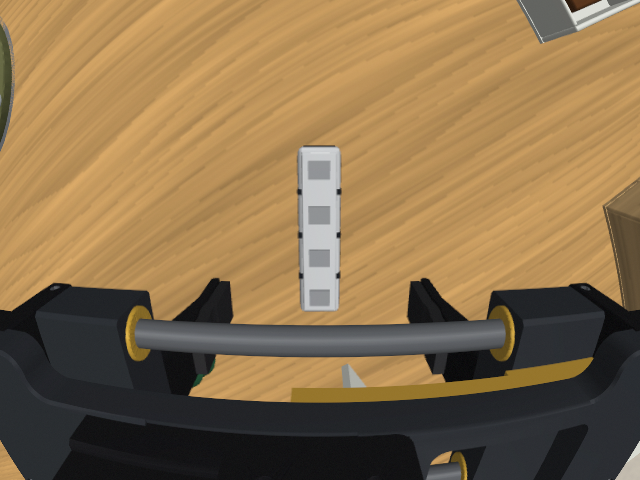

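```bash
python3 -c "
from h import *
P=[fray(p,.044) for p in [(319,170),(319,215),(319,258),(319.5,297.5)]]
print(np.mean(P,0))"
python3 -m inch '{"dp":[[0,-0.002,0.03],[0,0,0.04],[0,0,0.04],[0,0,0.03],[0,0,0],[0,0,0]],"turn":[0,0,0,0,0,0]}'
python3 go.py 0.372 0.2919 0.012 58.5
```

```text
[0.37349999 0.29216525 0.044     ]
time_s: 10.48
tool_pos: [0.3732, 0.293, 0.0133]
tool_rot: [180.0, -0.1, 58.4]
force: [-0.4, 1.2, 0.2]
grip_width: 0.087
t 10.47 pos [0.3732 0.293  0.0133] rot [ 1.80e+02 -1.00e-01  5.84e+01] grip 0.087 F [-0.4  1.2  0.2]
turn -0.1 | shift before turn [-0.0016 -0.0004  0.0013] | after turn [-0.0016 -0.0004  0.0013]
```

```bash
python3 -m inch '{"dp":[[0,0,0],[0,0,0],[0,0,0],[0,0,0],[0,0,0],[0,0,0],[0,0,0],[0,0,0]],"turn":[0,0,0,0,0,0,0,0]}' 1 35
python3 -m inch '{"dp":[[0,0,-0.02],[0,0,-0.04],[0,0,-0.04],[0,0,-0.04],[0,0,-0.02]],"turn":[0,0,0,0,0]}'
python3 -m inch '{"dp":[[0,0,0],[0,0,0],[0,0,0],[0,0,0],[0,0,0]],"turn":[-6,-7,-7,-7,-6]}'
python3 go.py 0.607 -0.0205 0.16 91.5
```

```text
time_s: 11.48
tool_pos: [0.3715, 0.2925, 0.012]
tool_rot: [-180.0, 0.0, 58.5]
force: [0.2, -1.1, 0.2]
grip_width: 0.0315
time_s: 12.1
tool_pos: [0.3723, 0.2932, 0.1743]
tool_rot: [180.0, -0.2, 58.5]
force: [-0.5, 0.3, -1.2]
grip_width: 0.0321
time_s: 12.72
tool_pos: [0.3714, 0.2924, 0.1716]
tool_rot: [-180.0, 0.0, 91.7]
force: [-0.3, -0.5, -2.0]
grip_width: 0.0318
t 12.72 pos [0.3714 0.2924 0.1716] rot [-180.     0.    91.7] grip 0.0318 F [-0.3 -0.5 -2. ]
turn 0.2 | shift before turn [-0.3198  0.2261  0.0117] | after turn [-0.3189  0.2274  0.0116]
```

```bash
python3 -m inch '{"dp":[[-0.03,0.023,0],[-0.042,0.03,0],[-0.045,0.032,0],[-0.045,0.032,0],[-0.045,0.032,0],[-0.045,0.032,0],[-0.042,0.029,0.005],[-0.025,0.016,0.005]],"turn":[0,0,0,0,0,0,0,0]}'
python3 -m inch '{"dp":[[0,0,0],[0,0,0],[0,0,0]],"turn":[0,0,0]}'
python3 go.py 0.607 -0.0205 0.069 91.5
python3 - <<'E'
from h import *
cv2.imwrite("pics/w5.png",vision.read_camera("wrist"))
E
```

```text
time_s: 13.72
tool_pos: [0.6068, -0.0234, 0.1615]
tool_rot: [-180.0, 0.1, 91.4]
force: [-0.6, 1.3, -0.6]
grip_width: 0.0316
time_s: 14.1
tool_pos: [0.6057, -0.0185, 0.1621]
tool_rot: [-180.0, -0.1, 91.7]
force: [0.2, -0.2, -1.5]
grip_width: 0.0321
t 14.1 pos [ 0.6057 -0.0185  0.1621] rot [-1.80e+02 -1.00e-01  9.17e+01] grip 0.0321 F [ 0.2 -0.2 -1.5]
turn 0.2 | shift before turn [-0.0021  0.0013  0.0931] | after turn [-0.002   0.0013  0.0931]
```

View pics/w5.png

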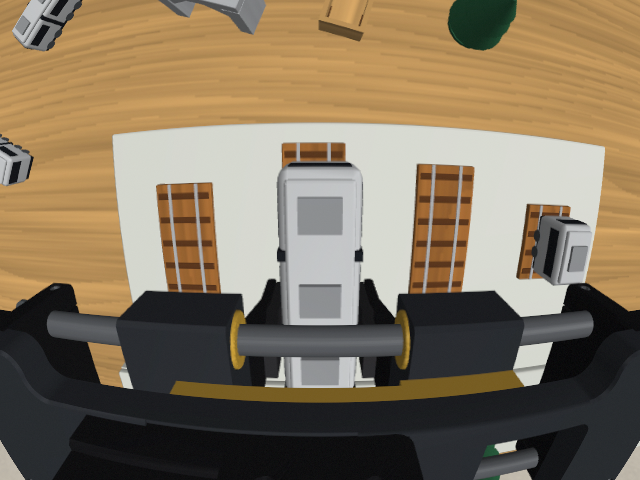

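```bash
python3 -c "
from h import *
print(fray((282,143),.056),fray((345.5,143),.056))"
python3 -m inch '{"dp":[[-0.001,0.001,0.02],[-0.001,0,0.03],[0,0,0.02],[0,0,0.015],[0,0,0.006],[0,0,0]],"turn":[0,0,0,0,0,0]}'
python3 go.py 0.607 -0.0205 0.069 91.5
```

```text
[ 0.53536057 -0.04635339  0.056     ] [ 0.53422754 -0.00101132  0.056     ]
time_s: 14.9
tool_pos: [0.6072, -0.0222, 0.071]
tool_rot: [180.0, 0.0, 91.5]
force: [-0.3, -0.7, -1.3]
grip_width: 0.0317
t 14.9 pos [ 0.6072 -0.0222  0.071 ] rot [180.    0.   91.5] grip 0.0317 F [-0.3 -0.7 -1.3]
turn 0.0 | shift before turn [ 0.0018 -0.0001  0.002 ] | after turn [ 0.0018 -0.0001  0.002 ]
```

```bash
python3 -m inch '{"dp":[[0,0,0.001],[0,0,0.001],[0,0,0]],"turn":[0,0,0]}'
python3 -m inch '{"dp":[[0,0,0],[0,0,0],[0,0,0],[0,0,0]],"turn":[0,0,0,0]}' -0.3
python3 -m inch '{"dp":[[0,0,-0.02],[0,0,-0.04],[0,0,-0.04],[0,0,-0.03],[0,0,0],[0,0,0]],"turn":[0,0,0,0,0,0]}' -1
python3 go.py 0.3785 -0.2824 0.15 48.4
python3 - <<'E'
from h import *
cv2.imwrite("pics/w6.png",vision.read_camera("wrist"))
E
```

```text
time_s: 15.28
tool_pos: [0.6073, -0.0222, 0.0694]
tool_rot: [180.0, -0.0, 91.5]
force: [0.2, -0.1, -0.0]
grip_width: 0.032
time_s: 15.78
tool_pos: [0.6071, -0.0222, 0.0691]
tool_rot: [180.0, -0.0, 91.5]
force: [0.5, 0.6, -0.2]
grip_width: 0.0551
time_s: 16.52
tool_pos: [0.6068, -0.0222, 0.1992]
tool_rot: [180.0, -0.0, 91.5]
force: [-0.7, -0.7, -0.9]
grip_width: 0.0869
t 16.52 pos [ 0.6068 -0.0222  0.1992] rot [180.   -0.   91.5] grip 0.0869 F [-0.7 -0.7 -0.9]
turn 43.1 | shift before turn [-0.2541 -0.2352  0.0491] | after turn [-0.3462  0.002   0.0492]
```

View pics/w6.png

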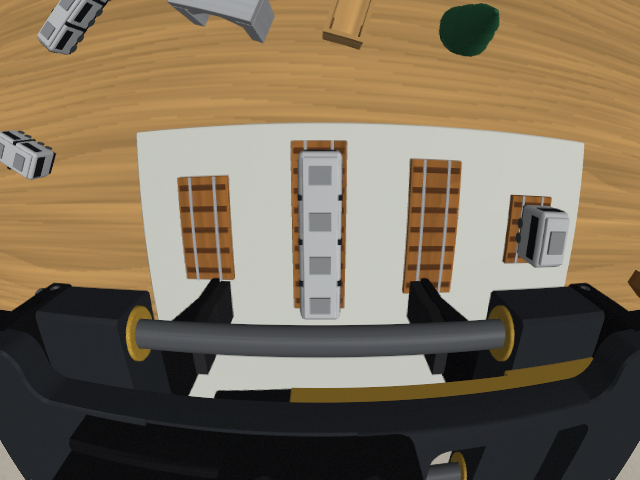

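```bash
python3 -m inch '{"dp":[[0,0,0],[0,0,0],[0,0,0],[0,0,0],[0,0,0]],"turn":[8.6,8.6,8.6,8.6,8.7]}'
python3 -m inch '{"dp":[[-0.04,0,0],[-0.045,0,0],[-0.045,0,0],[-0.045,0,0],[-0.045,0,0],[-0.045,0,0.005],[-0.045,0.001,0.015],[-0.036,0.001,0.02]],"turn":[0,0,0,0,0,0,0,0]}'
python3 -m inch '{"dp":[[0,0,0.008],[0,0,0],[0,0,0]],"turn":[0,0,0]}'
python3 go.py 0.3785 -0.2824 0.012 48.4
python3 - <<'E'
from h import *
cv2.imwrite("pics/w7.png",vision.read_camera("wrist"))
E
```

```text
time_s: 17.2
tool_pos: [0.6062, -0.0222, 0.1976]
tool_rot: [-179.9, 0.1, 48.1]
force: [-1.3, -0.1, -0.2]
grip_width: 0.0868
time_s: 18.2
tool_pos: [0.3773, -0.2834, 0.1581]
tool_rot: [-180.0, -0.0, 48.4]
force: [-0.2, 0.5, 0.5]
grip_width: 0.0869
time_s: 18.58
tool_pos: [0.3799, -0.2815, 0.1512]
tool_rot: [180.0, 0.0, 48.5]
force: [-0.0, 0.0, -0.5]
grip_width: 0.087
t 18.57 pos [ 0.3799 -0.2815  0.1512] rot [180.    0.   48.5] grip 0.087 F [-0.   0.  -0.5]
turn 0.1 | shift before turn [-0.0016 -0.0005  0.1392] | after turn [-0.0016 -0.0005  0.1392]
```

View pics/w7.png

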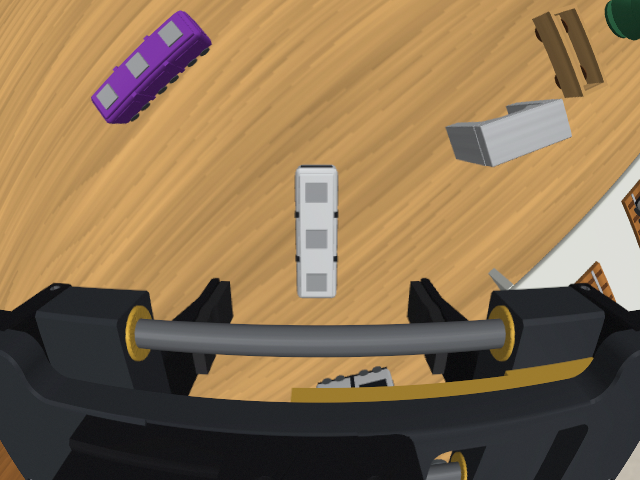

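```bash
python3 -c "
from h import *
print(np.mean([fray(p,.044) for p in [(316,192),(316,239),(316,282)]],0))"
python3 -m inch '{"dp":[[-0.0015,0,0.03],[-0.001,0,0.04],[0,0,0.04],[0,0,0.03],[0,0,0],[0,0,0]],"turn":[0,0,0,0,0,0]}'
python3 -m inch '{"dp":[[0,0,0],[0,0,0],[0,0,0],[0,0,0],[0,0,0],[0,0,0],[0,0,0],[0,0,0]],"turn":[0,0,0,0,0,0,0,0]}' 1 35
python3 -m inch '{"dp":[[0,0,-0.02],[0,0,-0.04],[0,0,-0.04],[0,0,-0.04],[0,0,-0.02]],"turn":[0,0,0,0,0]}'
python3 go.py 0.605 0.079 0.16 91.5
```

```text
[ 0.37851946 -0.28287884  0.044     ]
time_s: 19.38
tool_pos: [0.3784, -0.2846, 0.0122]
tool_rot: [179.9, -0.0, 48.5]
force: [0.0, -0.6, 0.4]
grip_width: 0.0872
time_s: 20.38
tool_pos: [0.3773, -0.2842, 0.011]
tool_rot: [-180.0, -0.0, 48.4]
force: [0.7, -0.3, -0.3]
grip_width: 0.0317
time_s: 21.0
tool_pos: [0.3779, -0.2847, 0.173]
tool_rot: [179.9, -0.1, 48.4]
force: [1.3, 0.1, -1.5]
grip_width: 0.0316
t 21.0 pos [ 0.3779 -0.2847  0.173 ] rot [ 1.799e+02 -1.000e-01  4.840e+01] grip 0.0316 F [ 1.3  0.1 -1.5]
turn -43.1 | shift before turn [ 0.4228 -0.0716  0.0136] | after turn [0.3576 0.2366 0.013 ]
```

```bash
python3 -m inch '{"dp":[[0,0,0],[0,0,0],[0,0,0],[0,0,0],[0,0,0]],"turn":[-8.6,-8.6,-8.6,-8.6,-8.7]}'
python3 -m inch '{"dp":[[0.03,0.02,0],[0.045,0.03,0],[0.05,0.033,0],[0.05,0.033,0],[0.05,0.033,0],[0.05,0.033,0],[0.05,0.033,0],[0.032,0.022,0.01]],"turn":[0,0,0,0,0,0,0,0]}'
python3 -m inch '{"dp":[[0,0,0],[0,0,0],[0,0,0]],"turn":[0,0,0]}'
python3 go.py 0.605 0.079 0.069 91.5
python3 - <<'E'
from h import *
cv2.imwrite("pics/w8.png",vision.read_camera("wrist"))
E
```

```text
time_s: 21.62
tool_pos: [0.3768, -0.2842, 0.1707]
tool_rot: [-180.0, -0.0, 91.8]
force: [-1.0, -0.2, -0.5]
grip_width: 0.0315
time_s: 22.62
tool_pos: [0.606, 0.0826, 0.1607]
tool_rot: [180.0, -0.0, 91.7]
force: [-0.1, -0.1, -1.4]
grip_width: 0.0321
time_s: 23.0
tool_pos: [0.6044, 0.077, 0.1614]
tool_rot: [180.0, 0.0, 91.4]
force: [-0.3, -0.6, -1.5]
grip_width: 0.0317
t 23.0 pos [0.6044 0.077  0.1614] rot [180.    0.   91.4] grip 0.0317 F [-0.3 -0.6 -1.5]
turn -0.1 | shift before turn [0.002  0.0006 0.0924] | after turn [0.002  0.0006 0.0924]
```

View pics/w8.png

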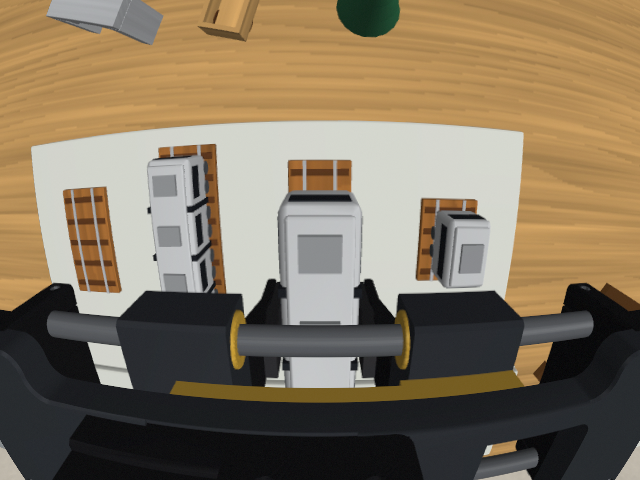

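```bash
python3 -m inch '{"dp":[[0.001,0,0.02],[0,0,0.03],[0,0,0.02],[0,0,0.015],[0,0,0.006],[0,0,0]],"turn":[0,0,0,0,0,0]}'
python3 -m inch '{"dp":[[0,0,0.001],[0,0,0.0015],[0,0,0.001],[0,0,0]],"turn":[0,0,0,0]}'
python3 go.py 0.605 0.079 0.067 91.5
```

```text
time_s: 23.8
tool_pos: [0.6048, 0.0798, 0.07]
tool_rot: [180.0, 0.0, 91.5]
force: [-0.5, -0.0, -1.6]
grip_width: 0.0313
time_s: 24.3
tool_pos: [0.605, 0.08, 0.0671]
tool_rot: [180.0, -0.0, 91.5]
force: [-0.2, 0.7, 2.6]
grip_width: 0.032
t 24.3 pos [0.605  0.08   0.0671] rot [180.   -0.   91.5] grip 0.032 F [-0.2  0.7  2.6]
turn 0.0 | shift before turn [-0.001  -0.      0.0001] | after turn [-0.001  -0.      0.0001]
```

```bash
python3 -m inch '{"dp":[[0,0,0],[0,0,0],[0,0,0],[0,0,0]],"turn":[0,0,0,0]}' -0.3
python3 -m inch '{"dp":[[0,0,-0.02],[0,0,-0.04],[0,0,-0.04],[0,0,-0.03],[0,0,0],[0,0,0]],"turn":[0,0,0,0,0,0]}' -1
python3 go.py 0.5327 -0.3668 0.15 -26
python3 - <<'E'
from h import *
cv2.imwrite("pics/w9.png",vision.read_camera("wrist"))
E
```

```text
time_s: 24.8
tool_pos: [0.6047, 0.0799, 0.0665]
tool_rot: [180.0, -0.0, 91.5]
force: [0.5, -0.1, -0.2]
grip_width: 0.0553
time_s: 25.55
tool_pos: [0.6045, 0.0799, 0.1968]
tool_rot: [180.0, -0.0, 91.5]
force: [0.1, 0.6, 0.1]
grip_width: 0.0864
t 25.55 pos [0.6045 0.0799 0.1968] rot [180.   -0.   91.5] grip 0.0864 F [0.1 0.6 0.1]
turn 117.5 | shift before turn [-0.4446 -0.0836  0.0466] | after turn [0.1313 0.433  0.0468]
```

View pics/w9.png

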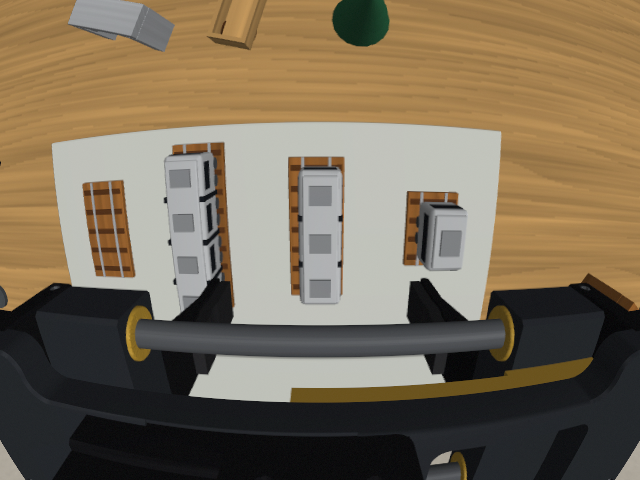

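```bash
python3 -m inch '{"dp":[[-0.045,-0.01,0],[-0.057,-0.01,0],[-0.057,-0.01,0],[-0.057,-0.01,0],[-0.057,-0.01,0],[-0.057,-0.01,0],[-0.057,-0.012,0],[-0.045,-0.01,0]],"turn":[0,0,0,0,0,0,0,0]}'
python3 -m inch '{"dp":[[0,0,0],[0,0,0],[0,0,0],[0,0,0],[0,0,0],[0,0,0]],"turn":[10,10,10,10,10,10]}'
python3 -m inch '{"dp":[[0,0,0],[0,0,0],[0,0,0],[0,0,0],[0,0,0],[0,0,0],[0,0,0]],"turn":[10,10,10,10,10,7.5,0]}'
python3 go.py 0.5327 -0.3668 0.15 -26
python3 - <<'E'
from h import *
cv2.imwrite("pics/w10.png",vision.read_camera("wrist"))
E
```

```text
time_s: 26.6
tool_pos: [0.5325, -0.3564, 0.1954]
tool_rot: [-179.9, -0.0, 91.4]
force: [-1.2, 0.1, 0.4]
grip_width: 0.0869
time_s: 27.35
tool_pos: [0.5336, -0.3536, 0.1953]
tool_rot: [-179.9, 0.1, 31.2]
force: [0.5, -0.3, 0.2]
grip_width: 0.087
time_s: 28.22
tool_pos: [0.5337, -0.3537, 0.1954]
tool_rot: [180.0, 0.1, -25.9]
force: [0.0, 0.9, 0.3]
grip_width: 0.0869
t 28.23 pos [ 0.5337 -0.3537  0.1954] rot [ 1.80e+02  1.00e-01 -2.59e+01] grip 0.0869 F [0.  0.9 0.3]
turn 0.1 | shift before turn [0.0049 0.0122 0.0454] | after turn [0.0048 0.0122 0.0454]
```

View pics/w10.png

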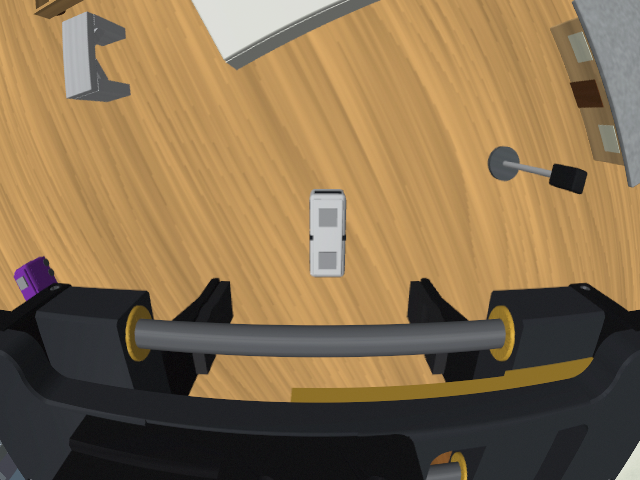

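```bash
python3 -c "
from h import *
print(fray((503,163),.0),np.mean([fray((327.5,217),.044),fray((327.5,260),.044)],0))
for h in (.1,.12,.15): print(fray((550,175),h))
print(ray('top',(517,101),.1),ray('top',(517,101),.13))"
```

```text
[ 0.72939966 -0.38525762  0.        ] [ 0.53398705 -0.3675925   0.044     ]
[ 0.72234498 -0.38199247  0.1       ]
[ 0.71034837 -0.37425232  0.12      ]
[ 0.69235345 -0.3626421   0.15      ]
[[ 0.74016554 -0.39086284  0.1       ]] [[ 0.7217562  -0.37763602  0.13      ]]
```

```bash
python3 -m inch '{"dp":[[0.003,0.006,0.02],[0.002,0.006,0.025],[0,0,0.035],[0,0,0.04],[0,0,0.035],[0,0,0.025],[0,0,0.004],[0,0,0]],"turn":[0,0,0,0,0,0,0,0]}'
python3 go.py 0.5335 -0.3672 0.012 -26
python3 -m inch '{"dp":[[0,0,0],[0,0,0],[0,0,0],[0,0,0],[0,0,0],[0,0,0],[0,0,0],[0,0,0]],"turn":[0,0,0,0,0,0,0,0]}' 1 35
python3 -m inch '{"dp":[[0,0,-0.02],[0,0,-0.04],[0,0,-0.04],[0,0,-0.04],[0,0,-0.02]],"turn":[0,0,0,0,0]}'
python3 go.py 0.611 -0.12 0.16 -88.5
```

```text
time_s: 29.28
tool_pos: [0.5336, -0.3677, 0.0131]
tool_rot: [180.0, -0.0, -26.0]
force: [0.3, 0.1, 0.5]
grip_width: 0.0871
t 29.27 pos [ 0.5336 -0.3677  0.0131] rot [180.  -0. -26.] grip 0.0871 F [0.3 0.1 0.5]
turn 0.0 | shift before turn [-0.0003 -0.0004  0.001 ] | after turn [-0.0003 -0.0004  0.0011]
time_s: 30.28
tool_pos: [0.5335, -0.3671, 0.0125]
tool_rot: [-180.0, 0.0, -26.0]
force: [-0.0, -1.1, 0.1]
grip_width: 0.0317
time_s: 30.9
tool_pos: [0.5339, -0.3682, 0.1759]
tool_rot: [180.0, -0.2, -26.0]
force: [-0.3, -0.6, -2.8]
grip_width: 0.0321
t 30.9 pos [ 0.5339 -0.3682  0.1759] rot [180.   -0.2 -26. ] grip 0.0321 F [-0.3 -0.6 -2.8]
turn 62.5 | shift before turn [-0.0396 -0.2569  0.0157] | after turn [-0.2461 -0.0836  0.0159]
```

```bash
python3 -m inch '{"dp":[[0,0,0],[0,0,0],[0,0,0],[0,0,0],[0,0,0],[0,0,0],[0,0,0]],"turn":[9,9,9,9,9,9,8.5]}'
python3 -m inch '{"dp":[[-0.03,-0.01,0],[-0.042,-0.014,0],[-0.05,-0.017,0],[-0.05,-0.017,0],[-0.044,-0.015,0.005],[-0.03,-0.0105,0.005],[0,0,0],[0,0,0]],"turn":[0,0,0,0,0,0,0,0]}'
python3 -m inch '{"dp":[[0,0,0],[0,0,0]],"turn":[0,0]}'
python3 go.py 0.611 -0.12 0.069 -88.5
python3 - <<'E'
from h import *
cv2.imwrite("pics/w11.png",vision.read_camera("wrist"))
E
```

```text
time_s: 31.78
tool_pos: [0.5331, -0.3668, 0.1723]
tool_rot: [180.0, 0.0, -88.8]
force: [-0.1, -0.1, -1.4]
grip_width: 0.0315
time_s: 32.78
tool_pos: [0.6097, -0.1201, 0.1626]
tool_rot: [180.0, -0.0, -88.5]
force: [0.2, 0.1, -0.1]
grip_width: 0.0314
time_s: 33.02
tool_pos: [0.61, -0.1204, 0.1628]
tool_rot: [-180.0, -0.0, -88.6]
force: [-0.8, -0.6, -1.3]
grip_width: 0.0319
t 33.02 pos [ 0.61   -0.1204  0.1628] rot [-180.    -0.   -88.6] grip 0.0319 F [-0.8 -0.6 -1.3]
turn -0.1 | shift before turn [-0.0004 -0.001   0.0938] | after turn [-0.0004 -0.001   0.0938]
```

View pics/w11.png

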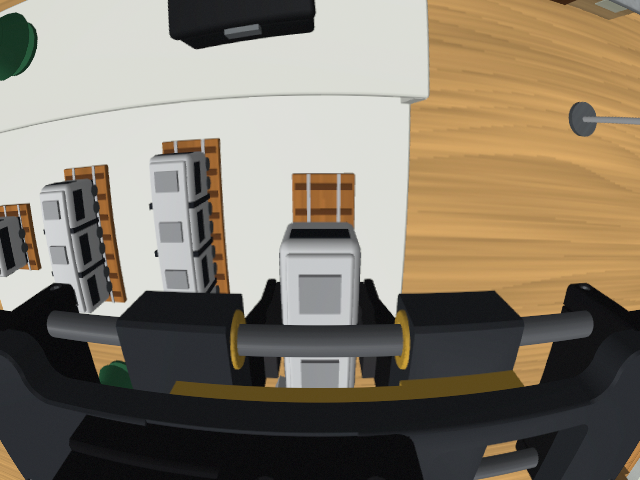

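```bash
python3 -c "
from h import *
print(fray((293,174),.056),fray((354.5,173.5),.056))"
python3 -m inch '{"dp":[[0,-0.001,0.02],[0,0,0.03],[0,0,0.02],[0,0,0.015],[0,0,0.006],[0,0,0]],"turn":[0,0,0,0,0,0]}'
python3 -m inch '{"dp":[[0,0,0.001],[0,0,0.001],[0,0,0]],"turn":[0,0,0]}'
python3 go.py 0.611 -0.12 0.069 -88.5
```

```text
[ 0.65836768 -0.09842868  0.056     ] [ 0.65984837 -0.14293297  0.056     ]
time_s: 33.83
tool_pos: [0.6115, -0.119, 0.0716]
tool_rot: [-180.0, -0.0, -88.5]
force: [0.8, -0.4, -0.5]
grip_width: 0.0317
time_s: 34.2
tool_pos: [0.6116, -0.1188, 0.0699]
tool_rot: [-180.0, 0.0, -88.5]
force: [0.1, 0.0, -1.1]
grip_width: 0.0314
t 34.2 pos [ 0.6116 -0.1188  0.0699] rot [-180.     0.   -88.5] grip 0.0314 F [ 0.1  0.  -1.1]
turn 0.0 | shift before turn [0.0011 0.0006 0.0009] | after turn [0.0011 0.0006 0.0009]
```

```bash
python3 -m inch '{"dp":[[0.0015,0,0.0008],[0,0,0.0008],[0,0,0]],"turn":[0,0,0]}'
python3 -m inch '{"dp":[[0,0,0],[0,0,0],[0,0,0],[0,0,0]],"turn":[0,0,0,0]}' -0.3
python3 -m inch '{"dp":[[0,0,-0.02],[0,0,-0.04],[0,0,-0.04],[0,0,-0.04],[0,0,-0.01],[0,0,0]],"turn":[0,0,0,0,0,0]}' -1
python3 -m inch '{"dp":[[-0.02,0.02,0],[-0.02,0.04,0],[0,0.04,0],[0,0.03,0],[0,0,0],[0,0,0]],"turn":[0,0,0,0,0,0]}'
python3 - <<'E'
from h import *
cv2.imwrite("pics/w12.png",vision.read_camera("wrist"))
im=vision.read_camera("top");cv2.imwrite("pics/top12.png",im)
im=vision.read_camera("side");cv2.imwrite("pics/side12.png",cv2.resize(im[120:400,180:520],None,fx=2,fy=2))
E
```

```text
time_s: 34.58
tool_pos: [0.6115, -0.1207, 0.0685]
tool_rot: [-180.0, 0.0, -88.5]
force: [-1.7, -0.4, 4.2]
grip_width: 0.0316
time_s: 35.08
tool_pos: [0.6114, -0.1204, 0.0678]
tool_rot: [180.0, 0.0, -88.5]
force: [-0.2, -0.5, -0.7]
grip_width: 0.0554
time_s: 35.83
tool_pos: [0.6117, -0.1207, 0.219]
tool_rot: [-179.9, 0.0, -88.5]
force: [0.2, 0.9, -1.5]
grip_width: 0.0866
time_s: 36.58
tool_pos: [0.4806, -0.083, 0.2176]
tool_rot: [180.0, 0.0, -88.4]
force: [0.8, -0.6, -0.2]
grip_width: 0.0872
```

View pics/w12.png

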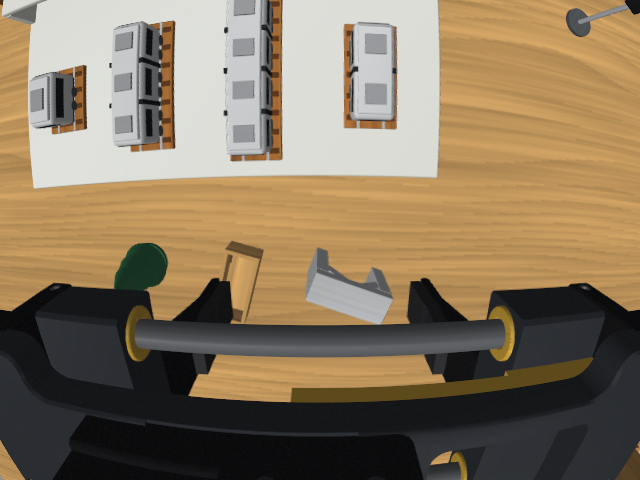

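View pics/top12.png

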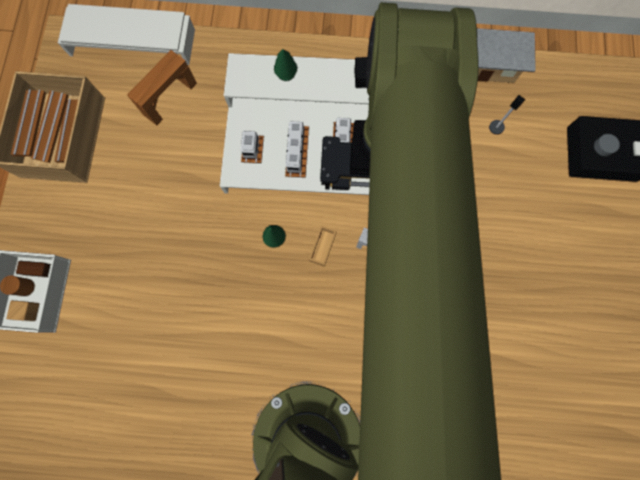

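View pics/side12.png

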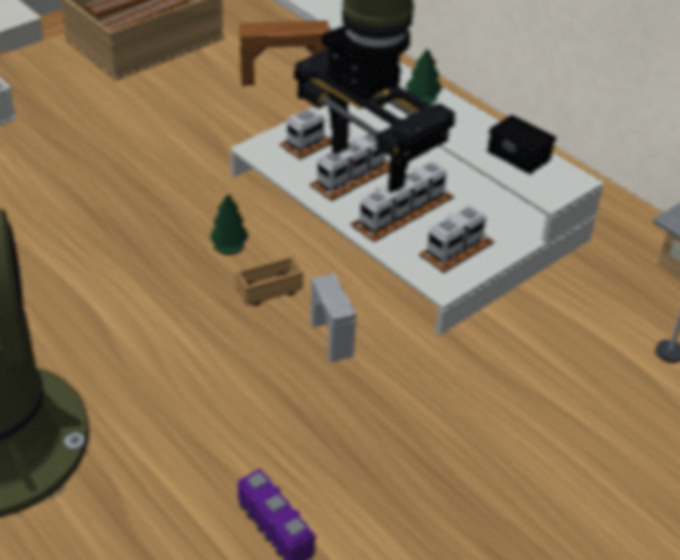

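```bash
python3 -m inch '{"dp":[[0.03,0,0],[0.05,0,0],[0.05,0,0],[0.05,0,0],[0.05,0,0],[0.05,0,0],[0.05,0,0],[0.03,0,0]],"turn":[0,0,0,0,0,0,0,0]}'
python3 -m inch '{"dp":[[0.03,0.03,0],[0.03,0.04,0],[0.03,0.04,0],[0,0,0],[0,0,0]],"turn":[0,0,0,0,0]}'
python3 - <<'E'
from h import *
im=vision.read_camera("top");cv2.imwrite("pics/top13.png",im)
cv2.imwrite("pics/top13c.png",cv2.resize(im[90:270,210:430],None,fx=3,fy=3,interpolation=cv2.INTER_CUBIC))
hsv=cv2.cvtColor(im,cv2.COLOR_BGR2HSV)
tr={1:(602.6,177.3),3:(605.2,78.1),4:(607.6,-21.9),2:(610.5,-121)}
# roof squares: darker neutral blobs inside the light roof
for k,(x0,x1) in {1:(236,268),3:(282,315),4:(327,362),2:(372,405)}.items():
    v=hsv[115:195,x0:x1,2].astype(int);s=hsv[115:195,x0:x1,1]
    m=((v>75)&(v<135)&(s<45)).astype(np.uint8)
    n,l,st,ce=cv2.connectedComponentsWithStats(m)
    P=[ray("top",ce[i]+[x0,115],.1)[0] for i in range(1,n) if st[i,4]>25]
    print(k,np.round(P,4)[:,:2].tolist(),np.mean(P,0).round(4)[:2],tr[k])
a=cv2.cvtColor(cv2.imread("pics/top0.png"),cv2.COLOR_BGR2GRAY);b=cv2.cvtColor(im,cv2.COLOR_BGR2GRAY)
print("fir/wagon diff",np.abs(a[218:275,255:345].astype(int)-b[218:275,255:345]).max())
E
```

```text
time_s: 37.72
tool_pos: [0.4889, -0.4472, 0.2144]
tool_rot: [179.6, -0.1, -88.6]
force: [0.1, 0.6, 0.9]
grip_width: 0.0869
time_s: 38.35
tool_pos: [0.3829, -0.5367, 0.2156]
tool_rot: [179.8, 0.1, -88.5]
force: [-0.2, 0.6, -0.8]
grip_width: 0.0869
1 [[0.5795, 0.1668]] [0.5795 0.1668] (602.6, 177.3)
3 [[0.5726, 0.0703]] [0.5726 0.0703] (605.2, 78.1)
4 [[0.5842, -0.0348], [0.5315, -0.0185]] [ 0.5578 -0.0267] (607.6, -21.9)
2 [[0.576, -0.1103]] [ 0.576  -0.1103] (610.5, -121)
fir/wagon diff 83
```

View pics/top13c.png

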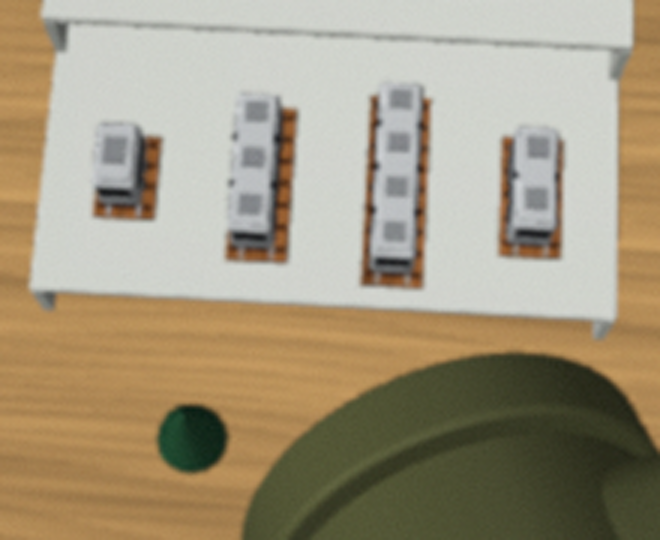

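The automatic roof mask failed: the pale side faces merged with the roofs. I'll use the roof squares read from the crop instead: (114,150), (257,111)/(253,157)/(250,205), (401,98)…(394,232) and (538,147)/(536,198).

Run:
```python
from h import *
tr={1:(602.6,177.3),3:(605.2,78.1),4:(607.6,-21.9),2:(610.5,-121)}
for k,p in {1:[(114,150)],3:[(257,111),(253,157),(250,205)],4:[(401,98),(398,142),(396,186),(394,232)],2:[(538,147),(536,198)]}.items():
    P=ray("top",np.array(p)/3+[209.7,89.7],.1)*1000
    d=P[0]-P[-1]
    print(k,P.mean(0).round(1)[:2],tr[k],"err",(P.mean(0)[:2]-tr[k]).round(1),"yaw",round(np.degrees(np.arctan2(d[1],d[0])),1))
a=cv2.imread("pics/top0.png");b=cv2.imread("pics/top12.png")
def cen(im,lo,hi,x0,x1,y0,y1):
    h=cv2.cvtColor(im,cv2.COLOR_BGR2HSV)[y0:y1,x0:x1]; m=cv2.moments(cv2.inRange(h,lo,hi),True); return round(m['m10']/m['m00']+x0,1),round(m['m01']/m['m00']+y0,1)
for im in (a,b): print("fir px",cen(im,(60,60,10),(100,255,120),255,295,215,260))
print("wagon-area max diff",np.abs(a[222:270,306:338].astype(int)-b[222:270,306:338]).max())
```

```text
1 [602.6 179.8] (602.6, 177.3) err [0.  2.5] yaw 0.0
3 [605.1  80.9] (605.2, 78.1) err [-0.1  2.8] yaw 1.6
4 [608.4 -20.9] (607.6, -21.9) err [0.8 1. ] yaw 1.4
2 [ 610.2 -119.4] (610.5, -121) err [-0.3  1.6] yaw 0.8
fir px (273.4, 235.7)
fir px (273.4, 235.7)
wagon-area max diff 37
```

```bash
python3 -c "
from cell import env
print(env.sign_off())"
```

```text
the job is handed in; nothing more can be done
None
```

All four silver trams are parked on the tracks of matching length, released and upright. I handed the job in at about 38 s of the 122 s allowed; the sign-off gives no verdict.

- **Position:** in the last top view, each tram's centre was 1 to 3 mm from its track's centre (limit 14 mm).
- **Alignment:** trams 2, 3 and 4 were within about 1° of their tracks. Tram 1 has only one roof mark, so I checked its alignment by eye and by the gripper's angle when I released it (91.5°, lined up with the track).
- **Fir and wagon:** the fir's outline in the top view had not moved at all. The wagon looked unmoved, but its picture patch still differed by up to 37 grey levels, probably noise or shadow. I did not measure its position, and the arm hid it in the very last picture.
- **Checks that failed or disagreed:**
  - The automatic roof-mark detection failed on the final picture, so I read those points by eye from an enlarged crop.
  - A first pixel-difference check of the fir and wagon area was spoiled by the arm being in view, so I repeated it on the picture before.
  - In one view the wrist camera put the tracks 4–5 mm further left than the top camera did. Later wrist views agreed with the top camera to within 2–3 mm.

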